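Check the temperature of the amber bead

ROBOT

A 6-joint arm with a two-finger parallel gripper is mounted at the origin on the work surface. World frame = base frame: x ahead of the robot, y to its left, z up, the work surface at z = 0. Lengths are in m, angles in rad, forces in N, time in s.
With the tool pointing down it reaches from about 0.275 to 0.725 m from the base axis. Payload 5.6 kg.
Tool frame: the origin (TCP) lies on the centre line of the jaws, within the pads' length; the fingertips stand 11 mm ahead of it and the grasp point (between the pads) lies 8 mm behind it; y points along the fingers, z is the direction in which the jaws open and shut, and the axes are right-handed (so a half turn about y gives the same grasp; the last joint's range is limited). The gripper opens to 85 mm and grips with 20 to 120 N. Pads are 22 mm wide; open, the fingers measure 114 mm over their backs; the gripper's body (76 mm by 85 mm) begins 54 mm behind the grasp point. The pads swing forward as they close: fully open they stand 13 mm farther back than shut.
Start: joints at [-0.91, 0.255, 0.108, 0, -1.424, -0.285], TCP at [0.202, -0.512, 0.212] pointing down, gripper open.
Joint ranges: [-2.95, 2.95], [-1.21, 1.97], [-1.09, 1.5], [-2.87, 1.71], [-2.94, -0.07], [-3.05, 3.05]. Speed limits (rad/s): [2.57, 2.57, 3.14, 3.14, 3.14, 3.14].

INTERFACE

Orientations are given as a 3x3 rotation matrix whose columns are the frame's x, y, z axes.
In Python, from cell import ctrl gives the robot as it stands.
- The arm moves only by the tool play_rows, never from a script. Its argument "plan" is one flat list of numbers, 7 for each row, row after row: the closure, from 0 (fully open) to 1 (shut), then the shift along the tool's x, y, z in cm, then the turn, a rotation vector about the tool's x, y, z in rad. In form: [jaw, tx, ty, tz, ax, ay, az, jaw, tx, ty, tz, ax, ay, az, ...]. A call has 1 to 12 rows; each row is the pose to reach, as a shift and turn from the pose measured when the call began, along the tool's axes at that moment; what a row does not reach only later rows make up. A row lasts 1/10 s, in which the tool goes at most 50 mm and 8.59 degrees, less where a joint would pass 70% of its speed; a pose out of reach is approached as far as the arm can. A call with a gripper value outside its range is refused whole. The fingers move at their own pace and stop on an object; "squeeze" is the grip in N (left out, the last holds). Time passes only in rows, so rows that repeat a pose let the fingers close. It gives the time, the measured TCP pose, the force and the opening at its end, in the units of the state.
- ctrl.observe(): the state, without advancing time (a new reading comes with each control period).
- ctrl.read_camera(name): name is "side" or "top"; returns the picture (400x640x3 uint8, red, green, blue); there is no depth.
- ctrl.camera_model(name): a dict with "mtx" (3x3 intrinsics, pixels), "k1" (the pictures are not rectified: a ray, as slopes to the right and down, at radius r is drawn at 1 + k1 r^2 times it, then the intrinsics apply), "extrinsics" (4x4, takes a point from world to camera coordinates). Camera axes: x right, y down, z forward; pixel columns grow to the right and rows downward; lengths in m; the calibration is good to about 2 mm. A picture is of the moment at which its call begins. camera_model takes no time and is no camera call.
- ctrl.job_done(): hands the job in, once; it reports no verdict.
The state is a dict: "clock": time; "joint_pos": joint angles; "qvel": joint speeds; "joint_torque": joint torques, N m; "eef_pos": TCP position; "ee_rot": TCP orientation; "contact_force": force on the tool from outside, world axes, zero at the start; "ft_torque": the same for the moment, N m; "grip_width": finger opening in m.
Only numpy, scipy, OpenCV 4.12 (cv2) and the standard library are available. Lean on these libraries where they do the work, as an engineer would, in place of code of your own. Each camera call takes 0.05 s, during which the arm holds its last target. There are 200 camera calls.

TASK

At the glass bench, pick up the yellow infrared thermometer, point its lens straight at the middle of the amber glass bead from about 8 cm off the glass, and hold it still there for two seconds so that it takes a reading. Then lay it back flat on the cork mat, display up, without dropping it, and let go. Do not knock the amber bead's stand.

Things in the scene. Friction and masses are not known exactly. Their poses are not given: they have to be found in the camera images.
- thermometer: Bar-shaped infrared thermometer, 240 g, lying on the mat: 173 mm long (x -88 to +85). Yellow body with flat upright sides, 36 wide (y), 40 high, from x -85 to +33; then a round black snout and 40 mm collar with the red lens at +x. Display on top (z). Origin: on its underside, halfway along, near the balance point. Grip the yellow body across y, from above. Reads by itself, no button to press.
- thermometer_lens (a point): Centre of the lens face, 85 mm ahead of the thermometer's origin and 20 mm above its underside. The line of sight leaves it along its x axis (the thermometer's x).
- amber_bead (a point): Centre of the amber (orange) glass bead: a 44 mm ball on a thin upright rod on a round steel foot 68 mm across, loose, 600 g; centre 122 mm above the bench. Two like stands, blue and green, share its left-right row, at least 95 mm apart; which stands where varies. Between the row and the robot nothing is taller than 40 mm.
- mat: Cork mat 240 x 120 mm (x, y), 4 mm thick, fixed to the bench near its right-hand side. Origin at the centre of its underside, z up. The thermometer starts on it, roughly along its x.
There are look-alikes about, which are no part of the job. Several things have the shape of the thermometer; the one meant has the colours described above.

How it is judged:
By the outcome, as a careful person would: the job done as asked, in the order asked, and still so for the second after the job is handed in, with the robot touching nothing.
It also fails if it takes over 54 s, if anything falls off the work surface, if the arm or the gripper's body presses on something with over 40 N, if the wrist force passes 120 N, or if a joint passes its speed limit or range.

## Working session

There is one attempt and no reset: what is moved stays moved. The work goes in short steps, Python scripts to look and compute and a tool call to move; the robot and the scene stay as the last step left them, time stands still between calls to the robot, and variables do not carry over. Pictures are saved under pics/ and viewed, about 8 in all and at most 12, crops included, and the job is handed in when it is done.

Besides the shell and the picture viewer there is one more tool, called after ">>>" by a JSON object that holds its "name" and its "arguments". play_rows: Moves the arm, as the interface text tells. Its arguments: {"type":"object","properties":{"plan":{"type":"array"},"squeeze":{"type":"number"}},"required":["plan"]}

```bash
mkdir -p pics; ls; python3 - <<'E'
from cell import ctrl
import cv2,numpy as np
for n in("top","side"):
    im=ctrl.read_camera(n); cv2.imwrite(f"pics/{n}0.png",im[:,:,::-1]); m=ctrl.camera_model(n); print(n,{k:np.round(v,4).tolist() for k,v in m.items()})
s=ctrl.observe(); print({k:np.round(v,3).tolist() for k,v in s.items()})
E
```

```text
pics
top {'mtx': [[456.2746, 0.0, 311.9251], [0.0, 456.2746, 200.7298], [0.0, 0.0, 1.0]], 'k1': 0.0302, 'extrinsics': [[0.0033, -0.9996, -0.0281, -0.0623], [-0.9953, -0.0006, -0.0968, 0.4446], [0.0968, 0.0283, -0.9949, 1.2048], [0.0, 0.0, 0.0, 1.0]]}
side {'mtx': [[512.0144, 0.0, 322.7769], [0.0, 512.0144, 194.1997], [0.0, 0.0, 1.0]], 'k1': -0.1131, 'extrinsics': [[-0.987, -0.1608, -0.0086, 0.4158], [-0.1175, 0.7556, -0.6445, 0.1647], [0.1101, -0.6351, -0.7646, 1.4531], [0.0, 0.0, 0.0, 1.0]]}
{'clock': 0.1, 'joint_pos': [-0.91, 0.256, 0.107, -0.0, -1.424, -0.285], 'qvel': [0.0, -0.002, 0.004, 0.002, -0.002, -0.0], 'joint_torque': [-0.005, -38.76, 23.847, 5.378, -0.004, 0.0], 'eef_pos': [0.202, -0.511, 0.212], 'ee_rot': [[0.93, -0.001, -0.367], [0.367, 0.002, 0.93], [-0.0, -1.0, 0.002]], 'contact_force': [0.032, -0.193, -0.336], 'ft_torque': [0.004, -0.024, 0.02], 'grip_width': 0.086}
```

View pics/top0.png

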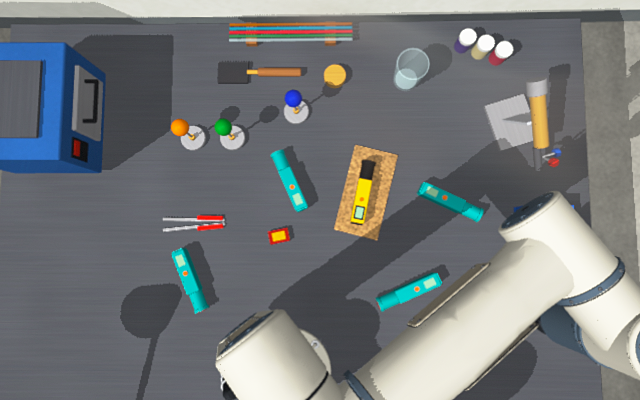

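View pics/side0.png

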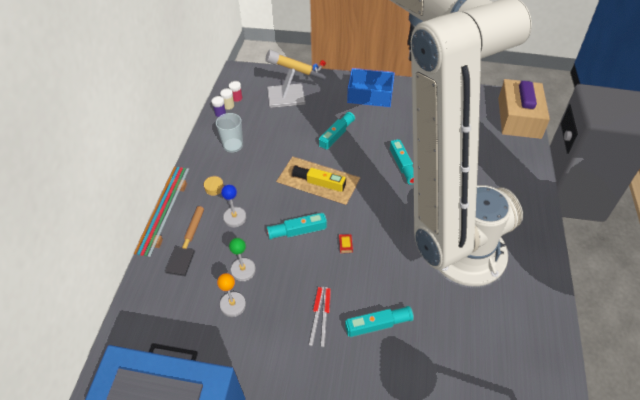

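The top view shows the yellow thermometer on the mat around (362,192), with its snout up the picture, which is world +x. The amber bead is at (180,128), green at (223,127) and blue at (293,98). In the side view the amber bead is at (226,283) and the thermometer at (320,179).

```bash
cat > h.py <<'E'
from cell import ctrl
import cv2,numpy as np
def ray(n,uv):
    m=ctrl.camera_model(n);K=np.array(m["mtx"]);E=np.array(m["extrinsics"])
    p=cv2.undistortPoints(np.array([[uv]],float),K,np.array([m["k1"],0,0,0.]))[0,0]
    R=E[:3,:3]; return -R.T@E[:3,3], R.T@np.array([p[0],p[1],1])
def onz(n,uv,z):
    c,d=ray(n,uv); return c+d*(z-c[2])/d[2]
def tri(a,b):
    A=np.zeros((3,3));B=np.zeros(3)
    for n,uv in(("top",a),("side",b)):
        c,d=ray(n,uv);d/=np.linalg.norm(d);P=np.eye(3)-np.outer(d,d);A+=P;B+=P@c
    return np.linalg.solve(A,B)
def blob(im,lo,hi,box,k=3):
    x0,y0,x1,y1=box;h=cv2.cvtColor(im,cv2.COLOR_RGB2HSV)
    m=cv2.inRange(h,np.array(lo),np.array(hi));q=np.zeros_like(m);q[y0:y1,x0:x1]=m[y0:y1,x0:x1]
    if k: q=cv2.morphologyEx(q,cv2.MORPH_CLOSE,np.ones((k,k)))
    c=max(cv2.findContours(q,0,1)[0],key=cv2.contourArea);return c
E
python3 - <<'E'
from h import *
t=cv2.imread("pics/top0.png")[:,:,::-1].copy();s=cv2.imread("pics/side0.png")[:,:,::-1].copy()
def cen(c):
    M=cv2.moments(c);return (M['m10']/M['m00'],M['m01']/M['m00'])
A={}
for nm,lo,hi,bt,bs in(("amber",(8,150,120),(25,255,255),(165,112,190,138),(212,268,240,295)),
  ("green",(50,120,40),(75,255,255),(210,112,235,138),(226,234,248,256)),("blue",(110,120,60),(130,255,255),(282,85,304,108),(218,180,238,202))):
    a=blob(t,lo,hi,bt);b=blob(s,lo,hi,bs);ca=cv2.minEnclosingCircle(a);cb=cv2.minEnclosingCircle(b)
    print(nm,ca,cb,tri(ca[0],cb[0]).round(4),onz("top",ca[0],.122).round(4),onz("side",cb[0],.122).round(4))
y=blob(t,(22,150,100),(35,255,255),(335,145,400,240),7);r=cv2.minAreaRect(y)
print("yellow",r);print(np.array([onz("top",p,.044) for p in cv2.boxPoints(r)]).round(4))
k=blob(t,(0,0,0),(179,255,45),(350,150,385,190));print("snout",cv2.minAreaRect(k))
m=blob(t,(5,40,60),(35,255,255),(325,140,405,245),7);r=cv2.minAreaRect(m)
print("mat",r);print(np.array([onz("top",p,.004) for p in cv2.boxPoints(r)]).round(4))
ysd=blob(s,(22,150,100),(35,255,255),(290,150,360,200),7);print("side yel",cv2.minAreaRect(ysd))
cv2.imwrite("pics/crop.png",np.hstack([cv2.resize(t[135:245,325:405,::-1],None,fx=5,fy=5,interpolation=2),cv2.resize(s[260:320,205:255,::-1],(390,550))]))
E
```

```text
amber ((179.5, 127.0), 9.013978004455566) ((225.56629943847656, 281.6215515136719), 8.76276683807373) [0.6204 0.2691 0.1226] [0.6209 0.2694 0.122 ] [0.6202 0.2689 0.122 ]
green ((222.5, 126.61111450195312), 8.651440620422363) ((236.82278442382812, 245.77215576171875), 8.2689847946167) [0.621  0.1607 0.1228] [0.6217 0.1609 0.122 ] [0.6208 0.1603 0.122 ]
blue ((292.6428527832031, 97.78571319580078), 8.645614624023438) ((228.47802734375, 191.91758728027344), 7.762657642364502) [ 0.6944 -0.015   0.1217] [ 0.6952 -0.0149  0.122 ] [ 0.6934 -0.0146  0.122 ]
yellow ((360.90386962890625, 200.48077392578125), (14.120361328125, 44.91059875488281), 11.309932708740234)
[[ 0.3889 -0.1609  0.044 ]
 [ 0.5052 -0.1846  0.044 ]
 [ 0.4978 -0.2209  0.044 ]
 [ 0.3818 -0.1969  0.044 ]]
snout ((367.1346130371094, 169.82691955566406), (11.570850372314453, 16.08152198791504), 11.309932708740234)
mat ((365.7353515625, 192.058837890625), (45.59669494628906, 88.52549743652344), 14.03624439239502)
[[ 0.3683 -0.1179  0.004 ]
 [ 0.6041 -0.1771  0.004 ]
 [ 0.5729 -0.2974  0.004 ]
 [ 0.339  -0.2366  0.004 ]]
side yel ((324.9345703125, 179.07305908203125), (38.678253173828125, 15.962454795837402), 15.255120277404785)
```

View pics/crop.png

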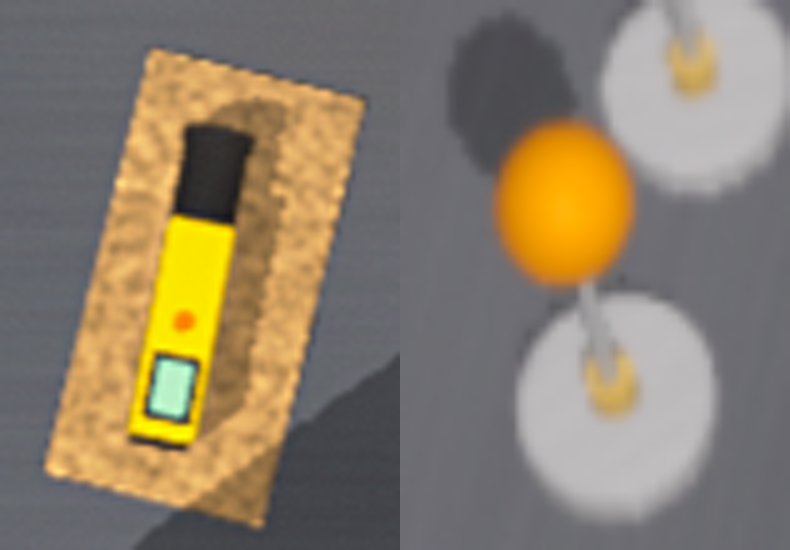

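The crop shows the thermometer centred on its mat, display up and snout toward +x, at about -11.6° yaw. The bead triangulates to (0.6205, 0.269, 0.1226), which agrees with the given 0.122 height. The yellow body measures 118 x 37 mm against the given 118 x 36. I'll move above it now.

>>> {"name": "play_rows", "arguments": {"plan": [0, 36.4, 9.2, 19.5, 0, 0.578, 0, 0, 36.4, 9.2, 19.5, 0, 0.578, 0, 0, 36.4, 9.2, 19.5, 0, 0.578, 0, 0, 36.4, 9.2, 19.5, 0, 0.578, 0, 0, 36.4, 9.2, 19.5, 0, 0.578, 0, 0, 36.4, 9.2, 19.5, 0, 0.578, 0, 0, 36.4, 9.2, 19.5, 0, 0.578, 0, 0, 36.4, 9.2, 19.5, 0, 0.578, 0, 0, 36.4, 9.2, 19.5, 0, 0.578, 0, 0, 36.4, 9.2, 19.5, 0, 0.578, 0, 0, 36.4, 9.2, 19.5, 0, 0.578, 0, 0, 36.4, 9.2, 19.5, 0, 0.578, 0], "squeeze": 50}}

```text
clock: 1.3
eef_pos: [0.4683, -0.1965, 0.12]
ee_rot: [[0.98, -0.001, 0.201], [-0.201, 0.001, 0.98], [-0.001, -1.0, 0.001]]
contact_force: [-0.0, 0.3, 0.4]
grip_width: 0.0856
```

```bash
python3 - <<'E'
from h import *
s=ctrl.observe();R=np.array(s["ee_rot"]);print(s["clock"],s["eef_pos"],R.round(3).tolist(),np.round(s["contact_force"],2),s["grip_width"])
d=R.T@(np.array([.4686,-.1961,.022])-s["eef_pos"]);print("shift cm",d*100,"yaw jaw",np.degrees(np.arctan2(R[1,2],R[0,2])))
im=ctrl.read_camera("side");cv2.imwrite("pics/s1.png",cv2.resize(im[90:250,230:430,::-1],(800,600)))
E
```

```text
1.3 [ 0.46830297 -0.19647947  0.11998891] [[0.98, -0.001, 0.201], [-0.201, 0.001, 0.98], [-0.001, -1.0, 0.001]] [-0.01  0.31  0.37] 0.08562218969669488
shift cm [0.03427378 9.7989005  0.0310857 ] yaw jaw 78.38818645538568
```

View pics/s1.png

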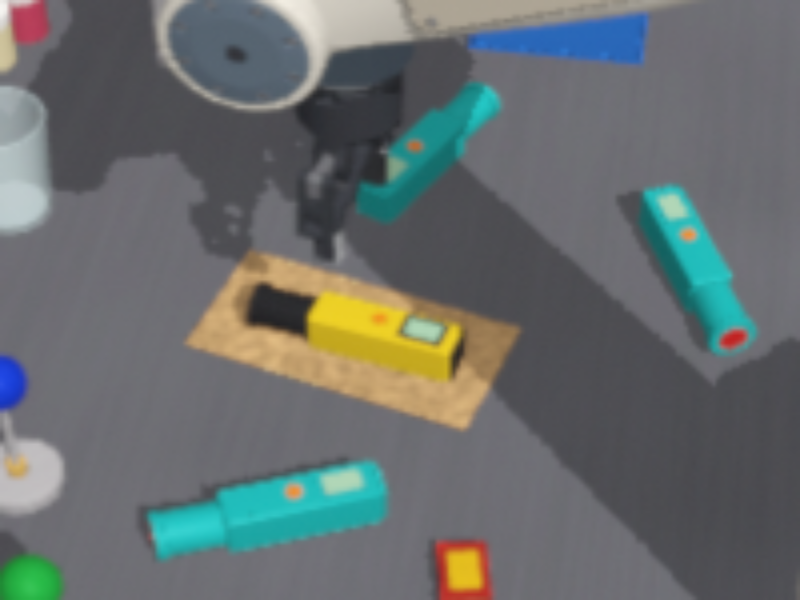

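The open jaws are above the yellow body and across it, and nothing is in the way. Next I descend 9.8 cm and then close.

>>> {"name": "play_rows", "arguments": {"plan": [0, 0, 3, 0, 0, 0, 0, 0, 0, 6, 0, 0, 0, 0, 0, 0, 8.5, 0, 0, 0, 0, 0, 0, 9.8, 0, 0, 0, 0, 0, 0, 9.8, 0, 0, 0, 0, 0.6, 0, 9.8, 0, 0, 0, 0, 0.7, 0, 9.8, 0, 0, 0, 0, 1, 0, 9.8, 0, 0, 0, 0, 1, 0, 9.8, 0, 0, 0, 0, 1, 0, 9.8, 0, 0, 0, 0, 1, 0, 9.8, 0, 0, 0, 0, 1, 0, 9.8, 0, 0, 0, 0], "squeeze": 50}}

```text
clock: 2.55
eef_pos: [0.4689, -0.1967, 0.0235]
ee_rot: [[0.979, 0.001, 0.202], [-0.202, 0.001, 0.979], [0.001, -1.0, 0.001]]
contact_force: [-1.8, 1.3, 6.1]
grip_width: 0.0319
```

>>> {"name": "play_rows", "arguments": {"plan": [1, 0, 0, 0, 0, 0, 0, 1, 0, 0, 0, 0, 0, 0, 1, 0, 0, 0, 0, 0, 0, 1, 0, 0, 0, 0, 0, 0]}}

```text
clock: 2.95
eef_pos: [0.469, -0.1967, 0.0237]
ee_rot: [[0.979, 0.002, 0.201], [-0.201, 0.001, 0.979], [0.001, -1.0, 0.001]]
contact_force: [-0.9, 0.8, 1.4]
grip_width: 0.0317
```

>>> {"name": "play_rows", "arguments": {"plan": [1, 0, -0.5, 0, 0, 0, 0, 1, 0, -1.5, 0, 0, 0, 0, 1, 0, -3, 0, 0, 0, 0, 1, 0, -5, 0, 0, 0, 0, 1, 0, -7, 0, 0, 0, 0, 1, 0, -9, 0, 0, 0, 0, 1, 0, -10.5, 0, 0, 0, 0, 1, 0, -11, 0, 0, 0, 0, 1, 0, -11, 0, 0, 0, 0]}}

```text
clock: 3.85
eef_pos: [0.4692, -0.1968, 0.1344]
ee_rot: [[0.979, 0.003, 0.201], [-0.201, 0.001, 0.979], [0.003, -1.0, 0.001]]
contact_force: [0.2, -0.2, -2.5]
grip_width: 0.0319
```

```bash
python3 - <<'E'
from h import *
s=ctrl.observe();print(s["clock"],s["eef_pos"],np.round(s["contact_force"],2),np.round(s["ft_torque"],3),s["grip_width"])
a=ctrl.read_camera("side");b=ctrl.read_camera("top")
cv2.imwrite("pics/sa2.png",a[:,:,::-1]);cv2.imwrite("pics/tb2.png",b[:,:,::-1])
cv2.imwrite("pics/2.png",np.hstack([cv2.resize(a[90:240,240:390,::-1],(400,400)),cv2.resize(b[120:270,290:440,::-1],(400,400))]))
E
```

```text
3.85 [ 0.46917793 -0.19679462  0.13443196] [ 0.16 -0.17 -2.5 ] [ 0.01  -0.011  0.067] 0.031866139260290825
```

View pics/2.png

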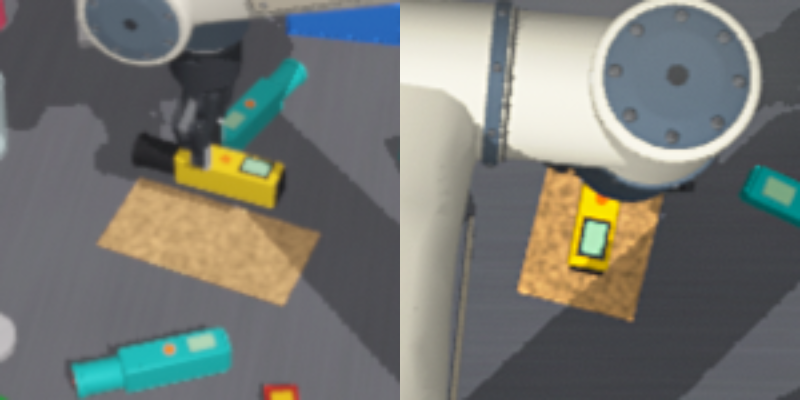

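The thermometer is held level and the mat underneath is empty. The force change of -2.5 N matches 240 g. I'll carry it to a point 3 cm short of the aiming pose, at yaw 0.

>>> {"name": "play_rows", "arguments": {"plan": [1, -0.5, 0, 1.3, 0, -0.006, 0, 1, -1.6, 0, 4.4, 0, -0.02, 0, 1, -3.1, 0, 8.4, 0, -0.038, 0, 1, -4.7, 0, 12.8, 0, -0.059, 0, 1, -6.3, 0, 17.2, 0, -0.079, 0, 1, -7.9, 0, 21.7, 0, -0.099, 0, 1, -9.5, 0, 26.1, 0, -0.119, 0, 1, -11.1, 0, 30.5, 0, -0.14, 0, 1, -12.7, 0, 34.9, 0, -0.16, 0, 1, -14.2, 0, 38.9, 0, -0.178, 0, 1, -15.5, 0, 42.4, 0, -0.194, 0, 1, -16.1, 0, 44.2, 0, -0.2025, 0]}}

```text
clock: 5.15
eef_pos: [0.3981, 0.2714, 0.1327]
ee_rot: [[1.0, -0.001, -0.003], [0.003, 0.001, 1.0], [-0.001, -1.0, 0.001]]
contact_force: [-0.1, -0.0, -2.5]
grip_width: 0.0319
```

>>> {"name": "play_rows", "arguments": {"plan": [1, 0, 0, 0, 0, 0, 0, 1, 0, 0, 0, 0, 0, 0, 1, 0, 0, 0, 0, 0, 0]}}

```text
clock: 5.45
eef_pos: [0.3979, 0.2703, 0.1325]
ee_rot: [[1.0, -0.002, -0.002], [0.002, 0.0, 1.0], [-0.002, -1.0, 0.0]]
contact_force: [0.0, -0.0, -1.3]
grip_width: 0.0313
```

```bash
python3 - <<'E'
from h import *
s=ctrl.observe();R=np.array(s["ee_rot"]);p=np.array(s["eef_pos"]);print(s["clock"],p,R.round(4).tolist(),np.round(s["contact_force"],2),s["grip_width"])
a=ctrl.read_camera("side");b=ctrl.read_camera("top")
cv2.imwrite("pics/sa3.png",a[:,:,::-1]);cv2.imwrite("pics/tb3.png",b[:,:,::-1])
cv2.imwrite("pics/3.png",np.hstack([cv2.resize(a[210:340,200:360,::-1],(480,390)),cv2.resize(b[90:220,160:260,::-1],(300,390))]))
E
```

```text
5.45 [0.39788299 0.27025597 0.13246034] [[1.0, -0.0016, -0.0019], [0.0019, 0.0001, 1.0], [-0.0016, -1.0, 0.0001]] [ 0.05 -0.   -1.33] 0.03131574045590818
```

View pics/3.png

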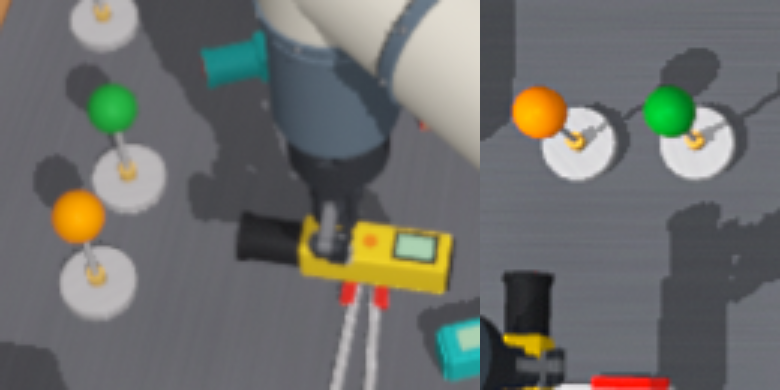

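The thermometer looks level and sits ahead of the bead. Next I measure its pitch from the yellow underside edge in the side view, and the snout's centre line from the top view.

```bash
cat > m.py <<'E'
from h import *
def meas(a,b,p,sbox,tbox):
    h=cv2.cvtColor(a,cv2.COLOR_RGB2HSV);x0,y0,x1,y1=sbox
    m=cv2.inRange(h,np.array((22,140,70)),np.array((35,255,255)))[y0:y1,x0:x1]
    P=[]
    cols=[c for c in range(m.shape[1]) if m[:,c].any()]
    for c in cols[2:-2]:
        v=y0+np.nonzero(m[:,c])[0].max()+.5;C,d=ray("side",(x0+c,v));P.append(C+d*(p[1]+.018-C[1])/d[1])
    P=np.array(P);k=np.polyfit(P[:,0],P[:,2],1)
    for _ in range(3):
        r=abs(P[:,2]-np.polyval(k,P[:,0]));k=np.polyfit(P[r<.002,0],P[r<.002,2],1)
    print("underside: pitch deg",np.degrees(np.arctan(k[0])),"z at tcp",np.polyval(k,p[0]),"x range",P[:,0].min(),P[:,0].max(),(r<.002).sum(),len(r))
    g=b.max(2);x0,y0,x1,y1=tbox;Q=[]
    for v in range(y0,y1):
        w=np.nonzero(g[v,x0:x1]<55)[0]
        if len(w)>4: L=onz("top",(x0+w.min()-.5,v),p[2]);Rr=onz("top",(x0+w.max()+.5,v),p[2]);Q.append([(L[0]+Rr[0])/2,(L[1]+Rr[1])/2,L[1]-Rr[1]])
    Q=np.array(Q);print(Q.round(4).tolist())
E
python3 - <<'E'
from m import *
a=cv2.imread("pics/sa3.png")[:,:,::-1].copy();b=cv2.imread("pics/tb3.png")[:,:,::-1].copy()
meas(a,b,np.array([.3979,.2703,.1325]),(298,280,354,312),(163,176,190,200))
E
```

```text
underside: pitch deg -0.4280662750183215 z at tcp 0.11622920482887884 x range 0.3124722883493283 0.42664805086101476 35 48
[[0.4825, 0.273, 0.0371], [0.48, 0.2717, 0.0396], [0.4775, 0.2716, 0.0395], [0.475, 0.2703, 0.0371], [0.4725, 0.2702, 0.0371], [0.4701, 0.2714, 0.0346], [0.4676, 0.2713, 0.0346], [0.4651, 0.2712, 0.0346], [0.4626, 0.2712, 0.0346], [0.4602, 0.2711, 0.0346], [0.4577, 0.271, 0.0345], [0.4552, 0.2709, 0.0345], [0.4527, 0.2708, 0.0345], [0.4503, 0.2708, 0.0345], [0.4478, 0.2707, 0.0345], [0.4453, 0.2706, 0.0345], [0.4428, 0.2705, 0.0345], [0.4404, 0.2778, 0.0493], [0.4379, 0.2778, 0.0493]]
```

```bash
python3 - <<'E'
from h import *
b=cv2.imread("pics/top0.png")[:,:,::-1].astype(float)
# yellow-ness: per-row subpixel edges of min(R,G)-B ; cork lower
s=np.minimum(b[:,:,0],b[:,:,1])-b[:,:,2]
P=[];S=[]
for v in range(183,217):
    r=s[v,340:385]; w=np.nonzero(r>140)[0]
    def cross(i,st):
        while r[i]>140:i+=st
        return i-st*(140-r[i])/(r[i-st]-r[i])
    L=340+cross(w.min(),-1);Rr=340+cross(w.max(),1)
    P.append(np.r_[onz("top",(L,v),.044)[:2],onz("top",(Rr,v),.044)[:2]])
P=np.array(P)
for i in(0,2):
    k=np.polyfit(P[:,i],P[:,i+1],1);print(np.degrees(np.arctan(k[0])),np.std(P[:,i+1]-np.polyval(k,P[:,i])),"y at x=.4686",np.polyval(k,.4686))
E
```

```text
-11.43657895974651 0.00033208411576360184 y at x=.4686 -0.1776292930630669
-11.273905786367534 0.00013695194025560245 y at x=.4686 -0.21374383593418966
```

The initial yaw was -11.35°, within 0.25° of the jaws, so the aim can be trusted. Now I approach gently to the aiming pose.

>>> {"name": "play_rows", "arguments": {"plan": [1, 0.4, 0.1, 0, 0, 0.001, 0, 1, 1.1, 0.3, 0, 0, 0.003, 0, 1, 1.9, 0.5, -0.1, 0, 0.005, 0, 1, 2.7, 0.8, -0.1, 0, 0.007, 0, 1, 3.3, 1.0, -0.1, 0, 0.007, 0, 1, 3.6, 1.0, -0.1, 0, 0.007, 0, 1, 3.6, 1.0, -0.1, 0, 0.007, 0, 1, 3.6, 1.0, -0.1, 0, 0.007, 0, 1, 3.6, 1.0, -0.1, 0, 0.007, 0]}}

```text
clock: 6.45
eef_pos: [0.4341, 0.2694, 0.1229]
ee_rot: [[1.0, -0.001, 0.005], [-0.005, 0.001, 1.0], [-0.001, -1.0, 0.001]]
contact_force: [-0.2, 0.3, -2.0]
grip_width: 0.0317
```

```bash
python3 - <<'E'
from m import *
s=ctrl.observe();R=np.array(s["ee_rot"]);p=np.array(s["eef_pos"]);print(s["clock"],p,R.round(4).tolist(),np.round(s["contact_force"],2),s["grip_width"],np.abs(s["qvel"]).max())
a=ctrl.read_camera("side");b=ctrl.read_camera("top")
meas(a,b,p,(280,275,348,312),(163,160,190,186))
c=blob(a,(8,150,120),(25,255,255),(212,268,240,295));d=blob(b,(8,150,120),(25,255,255),(165,112,190,138))
print("bead",tri(cv2.minEnclosingCircle(d)[0],cv2.minEnclosingCircle(c)[0]))
cv2.imwrite("pics/4.png",np.hstack([cv2.resize(a[210:340,200:360,::-1],(480,390)),cv2.resize(b[90:220,160:260,::-1],(300,390))]))
E
```

```text
6.45 [0.43406496 0.26941706 0.1228896 ] [[1.0, -0.0009, 0.0054], [-0.0054, 0.0009, 1.0], [-0.0009, -1.0, 0.0009]] [-0.23  0.31 -1.97] 0.0317198202862383 0.00286462744885241
underside: pitch deg -0.24694624663199669 z at tcp 0.10675853143149495 x range 0.3486089599239247 0.46402618025358133 34 48
[[0.519, 0.2736, 0.03], [0.5165, 0.271, 0.04], [0.514, 0.2697, 0.0425], [0.5115, 0.2684, 0.04], [0.509, 0.2695, 0.0375], [0.5064, 0.2695, 0.0375], [0.5039, 0.2694, 0.0375], [0.5014, 0.2693, 0.0375], [0.4989, 0.2692, 0.0375], [0.4964, 0.2691, 0.0375], [0.4939, 0.2703, 0.0349], [0.4914, 0.2702, 0.0349], [0.4889, 0.2702, 0.0349], [0.4863, 0.2788, 0.0524], [0.4838, 0.2787, 0.0524], [0.4813, 0.2774, 0.0499], [0.4788, 0.2773, 0.0499], [0.4763, 0.2772, 0.0499], [0.4738, 0.2759, 0.0473]]
bead [0.62038202 0.26914041 0.12257744]
```

View pics/4.png

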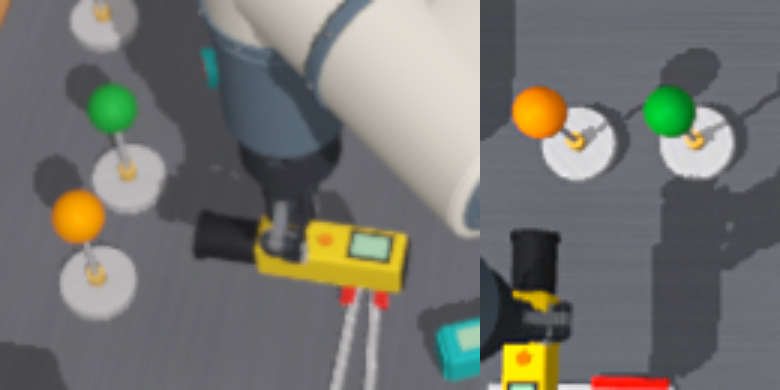

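The lens face is at x ≈ 0.519 and y ≈ 0.2695, level, 7.9 cm off the glass and in line with the bead. The bead hasn't moved. I'll hold here.

>>> {"name": "play_rows", "arguments": {"plan": [1, 0, 0, 0, 0, 0, 0, 1, 0, 0, 0, 0, 0, 0, 1, 0, 0, 0, 0, 0, 0, 1, 0, 0, 0, 0, 0, 0, 1, 0, 0, 0, 0, 0, 0, 1, 0, 0, 0, 0, 0, 0, 1, 0, 0, 0, 0, 0, 0, 1, 0, 0, 0, 0, 0, 0, 1, 0, 0, 0, 0, 0, 0, 1, 0, 0, 0, 0, 0, 0, 1, 0, 0, 0, 0, 0, 0, 1, 0, 0, 0, 0, 0, 0]}}

```text
clock: 7.75
eef_pos: [0.4341, 0.2694, 0.1229]
ee_rot: [[1.0, -0.001, 0.005], [-0.005, 0.001, 1.0], [-0.001, -1.0, 0.001]]
contact_force: [0.4, 0.6, -2.5]
grip_width: 0.0316
```

>>> {"name": "play_rows", "arguments": {"plan": [1, 0, 0, 0, 0, 0, 0, 1, 0, 0, 0, 0, 0, 0, 1, 0, 0, 0, 0, 0, 0, 1, 0, 0, 0, 0, 0, 0, 1, 0, 0, 0, 0, 0, 0, 1, 0, 0, 0, 0, 0, 0, 1, 0, 0, 0, 0, 0, 0, 1, 0, 0, 0, 0, 0, 0, 1, 0, 0, 0, 0, 0, 0, 1, 0, 0, 0, 0, 0, 0, 1, 0, 0, 0, 0, 0, 0, 1, 0, 0, 0, 0, 0, 0]}}

```text
clock: 8.95
eef_pos: [0.434, 0.2694, 0.1229]
ee_rot: [[1.0, -0.001, 0.005], [-0.005, 0.001, 1.0], [-0.001, -1.0, 0.001]]
contact_force: [0.1, 0.3, -1.4]
grip_width: 0.0317
```

>>> {"name": "play_rows", "arguments": {"plan": [1, 0, 0, 0, 0, 0, 0, 1, 0, 0, 0, 0, 0, 0, 1, 0, 0, 0, 0, 0, 0, 1, 0, 0, 0, 0, 0, 0, 1, 0, 0, 0, 0, 0, 0, 1, 0, 0, 0, 0, 0, 0, 1, 0, 0, 0, 0, 0, 0, 1, 0, 0, 0, 0, 0, 0]}}

```text
clock: 9.75
eef_pos: [0.434, 0.2694, 0.1229]
ee_rot: [[1.0, -0.001, 0.005], [-0.005, 0.001, 1.0], [-0.001, -1.0, 0.001]]
contact_force: [0.2, 0.5, -1.7]
grip_width: 0.0314
```

>>> {"name": "play_rows", "arguments": {"plan": [1, 0, -0.1, -1.4, 0, 0.006, 0, 1, 0, -0.2, -4.7, 0, 0.019, 0, 1, 0.2, -0.3, -8.9, 0, 0.036, 0, 1, 0.5, -0.4, -13.5, 0, 0.055, 0, 1, 1.0, -0.5, -18.2, 0, 0.074, 0, 1, 1.5, -0.6, -22.8, 0, 0.093, 0, 1, 2.0, -0.7, -27.5, 0, 0.112, 0, 1, 2.5, -0.8, -32.2, 0, 0.131, 0, 1, 3.0, -0.8, -36.8, 0, 0.15, 0, 1, 3.4, -0.8, -41.0, 0, 0.167, 0, 1, 3.7, -0.8, -44.7, 0, 0.182, 0, 1, 3.8, -0.8, -46.6, 0, 0.19, 0]}}

```text
clock: 10.95
eef_pos: [0.4688, -0.1999, 0.1304]
ee_rot: [[0.98, -0.001, 0.197], [-0.197, 0.0, 0.98], [-0.001, -1.0, 0.0]]
contact_force: [-0.4, 0.6, -2.2]
grip_width: 0.0317
```

>>> {"name": "play_rows", "arguments": {"plan": [1, 0, 0, 0, 0, 0, 0, 1, 0, 0, 0, 0, 0, 0, 1, 0, 0, 0, 0, 0, 0]}}

```text
clock: 11.25
eef_pos: [0.4685, -0.1993, 0.1305]
ee_rot: [[0.98, -0.001, 0.197], [-0.197, 0.001, 0.98], [-0.001, -1.0, 0.0]]
contact_force: [-0.3, 0.6, -2.7]
grip_width: 0.0317
```

```bash
python3 - <<'E'
from h import *
s=ctrl.observe();R=np.array(s["ee_rot"]);p=np.array(s["eef_pos"]);print(s["clock"],p,R.round(4).tolist(),np.round(s["contact_force"],2),s["grip_width"])
print("shift cm to z=.026",100*R.T@(np.array([.469,-.1985,.026])-p))
E
```

```text
11.25 [ 0.46853932 -0.1992999   0.13048268] [[0.9804, -0.001, 0.1969], [-0.1969, 0.0007, 0.9804], [-0.0011, -1.0, 0.0005]] [-0.26  0.63 -2.68] 0.031673308410725715
shift cm to z=.026 [ 0.04131112 10.44826833  0.082521  ]
```

Over the mat. I'll descend to 2 mm above contact, then ease down.

>>> {"name": "play_rows", "arguments": {"plan": [1, 0, 1, 0, 0, 0, 0, 1, 0, 3, 0, 0, 0, 0, 1, 0, 5.5, 0, 0, 0, 0, 1, 0, 8, 0, 0, 0, 0, 1, 0, 9.6, 0, 0, 0, 0, 1, 0, 10.2, 0, 0, 0, 0, 1, 0, 10.4, 0, 0, 0, 0, 1, 0, 10.4, 0, 0, 0, 0, 1, 0, 10.4, 0, 0, 0, 0]}}

```text
clock: 12.15
eef_pos: [0.4692, -0.1993, 0.0274]
ee_rot: [[0.981, 0.001, 0.196], [-0.196, 0.0, 0.981], [0.001, -1.0, 0.0]]
contact_force: [0.2, -0.1, -2.3]
grip_width: 0.0318
```

>>> {"name": "play_rows", "arguments": {"plan": [1, 0, 0.1, 0, 0, 0, 0, 1, 0, 0.2, 0, 0, 0, 0, 1, 0, 0.2, 0, 0, 0, 0, 1, 0, 0.2, 0, 0, 0, 0]}}

```text
clock: 12.55
eef_pos: [0.4692, -0.1993, 0.0255]
ee_rot: [[0.981, 0.001, 0.196], [-0.196, 0.0, 0.981], [0.001, -1.0, 0.0]]
contact_force: [0.3, -0.3, -1.8]
grip_width: 0.0314
```

>>> {"name": "play_rows", "arguments": {"plan": [1, 0, 0.1, 0, 0, 0, 0, 1, 0, 0.2, 0, 0, 0, 0, 1, 0, 0.2, 0, 0, 0, 0, 1, 0, 0.2, 0, 0, 0, 0]}}

```text
clock: 12.95
eef_pos: [0.4693, -0.1993, 0.0237]
ee_rot: [[0.981, 0.001, 0.196], [-0.196, 0.0, 0.981], [0.001, -1.0, 0.0]]
contact_force: [-1.0, 0.5, 0.7]
grip_width: 0.0317
```

Contact came at the height where it was picked up, so I'll release gradually.

>>> {"name": "play_rows", "arguments": {"plan": [0.55, 0, 0, 0, 0, 0, 0, 0.5, 0, 0, 0, 0, 0, 0, 0.4, 0, 0, 0, 0, 0, 0, 0.2, 0, 0, 0, 0, 0, 0, 0, 0, 0, 0, 0, 0, 0, 0, 0, 0, 0, 0, 0, 0, 0, 0, 0, 0, 0, 0, 0, 0, 0, 0, 0, 0, 0, 0, 0, 0, 0, 0, 0, 0]}}

```text
schema error: expected a multiple of 7 numbers
```

>>> {"name": "play_rows", "arguments": {"plan": [0, 0, -1, 0, 0, 0, 0, 0, 0, -3, 0, 0, 0, 0, 0, 0, -6, 0, 0, 0, 0, 0, 0, -9, 0, 0, 0, 0, 0, 0, -12, 0, 0, 0, 0, 0, 0, -14, 0, 0, 0, 0, 0, 0, -15, 0, 0, 0, 0, 0, 0, -15, 0, 0, 0, 0, 0, 0, -15, 0, 0, 0, 0]}}

```text
clock: 13.85
eef_pos: [0.4686, -0.1991, 0.1728]
ee_rot: [[0.98, -0.0, 0.197], [-0.197, 0.001, 0.98], [-0.0, -1.0, 0.001]]
contact_force: [-0.9, 0.4, -0.6]
grip_width: 0.0855
```

```bash
python3 - <<'E'
from h import *
s=ctrl.observe();print(s["clock"],s["eef_pos"],np.round(s["contact_force"],2),s["grip_width"])
a=ctrl.read_camera("side");b=ctrl.read_camera("top")
c=blob(a,(8,150,120),(25,255,255),(212,268,240,295));d=blob(b,(8,150,120),(25,255,255),(165,112,190,138))
print("bead",tri(cv2.minEnclosingCircle(d)[0],cv2.minEnclosingCircle(c)[0]))
cv2.imwrite("pics/5.png",np.hstack([cv2.resize(a[90:330,200:400,::-1],(400,480)),cv2.resize(b[80:260,260:410,::-1],(400,480))]))
E
```

```text
13.85 [ 0.46864779 -0.199098    0.17279065] [-0.91  0.37 -0.56] 0.08548790121754192
bead [0.62038202 0.26914041 0.12257744]
```

View pics/5.png

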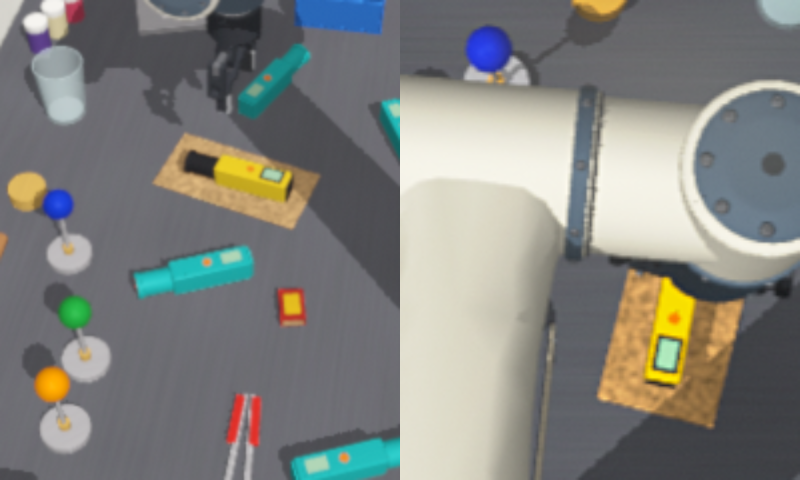

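The thermometer lies flat on the mat, display up, snout still toward +x. The jaws are clear of it, and the bead triangulates to exactly the same point as before. My gradual-release list was malformed and refused, so the jaws opened at the start of the retreat instead. The thermometer still ended up flat and in place, so I'm handing in.

```bash
python3 -c "
from cell import ctrl
print(ctrl.job_done(), ctrl.observe()['clock'])"
```

```text
the job is handed in; nothing more can be done
the job is handed in; nothing more can be done
```

The reading and the return to the mat are done and handed in at about 14 s, but the release was not as gentle as I planned. My gradual-release move had a miscounted row list and was refused. The jaws therefore opened during the first moments of the retreat, after the thermometer was already resting on the mat. It may have been lifted and let fall a few millimetres; I had no measurement at that instant to rule it out.

- **Aim and hold:** I held the thermometer still for about 3.3 s. The lens was about 7.9 cm off the glass, level to about 0.3° and within a millimetre or so of the bead's centre sideways.
- **Height check:** The side-view edge put the thermometer's underside about 4 mm higher than the arm's own position did. I put that down to pixel and calibration error and used the arm's figure.
- **Final state:** The last pictures show the thermometer flat on the mat, display up, close to where it started. The gripper is open and about 15 cm above where it let go.
- **Bead stand:** The amber bead measured the same position at the end as during the aim, so its stand was not knocked.
- **Forces:** Wrist force readings stayed within about 7 N.

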